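# Shim the board jig level

## Task

The plate that carries the circuit board slopes down to its screw foot. Slide the yellow wedge, thin end first and flat on the bench, in under that foot and ease it further until the dial level on the plate reads centred (pointer in the green), never forcing it or lifting the plate well past level into the red. Move the plate only through the wedge, then let go of the wedge, leave it lying under the foot, and leave the spool, jar and screwdriver where they are.

Things in the scene. Friction and masses are not known exactly. Their poses are not given: they have to be found in the camera images.
- plate: Aluminium plate 200 x 200 x 8 mm carrying a circuit board and the dial level (tallest point 37 mm above its underside). It tips on a hinge at its +y side; origin at the middle of the hinge line, in the plate's underside, 45 mm above the bench; x along the hinge, z up. It spans x -100 to 100, y -190 to 10 mm. The -y side starts low: at the foot 6 mm below level, on a stop.
- foot_axis (a point): Point on the screw foot's axis in the plate's underside, at plate x 60, y -175 mm (15 mm in from the low edge). The foot is a 14 mm steel rod with a ball end, hanging straight down. How far it is screwed out is unknown: when the plate is level its lower end is 9 to 19 mm above the bench, 6 mm less at the start. Its black knob, 26 mm wide, reaches 32 mm above this point.
- needle (a joint): Black pointer on the white 88 mm dial of the level, in rad. 0: plate level, pointer along the plate's +x, mid green mark (0.13 either side). Negative (clockwise from above): foot's corner low, about -0.87 at the start. Positive: lifted too far, red begins at 0.5. It turns 25 times as far as the plate tips: 0.14 rad per mm that the foot is raised.
- wedge: Loose yellow plastic wedge, about 150 g, lying on the bench. Origin in its underside below the middle of the upright grip block; x points to the thin end, z up. Grip block: 30 mm along x, 26 mm across (y), 50 mm tall. The wedge part is 40 mm wide and runs from x 12 mm, 25 mm high, to x 165 mm, 2 mm high, flat underneath. Pushing it in under the foot takes about 4 to 15 N.
- wedge_tip (a point): Middle of the thin end's lower edge, wedge x 165 mm.
- spool: Loose green and silver solder spool standing on end, 60 mm across, 40 mm tall; origin in the middle of its underside. Bystander.
- flux: Loose small amber jar with a black lid, 44 mm across, 50 mm tall; origin in the middle of its underside. Bystander.
- driver: Loose screwdriver with a red handle, 160 mm long, lying along its x; origin at the middle, underneath. Bystander.
- stand: Steel stand of the plate, fixed to the bench: 8 mm bars and posts. Origin on the bench, 90 mm towards -y from under the hinge line; same axes as the plate when level. It leaves the strip of bench below the plate at stand x 20 to 100, y -100 to 65 mm free.
Mind the look-alikes: they are no part of the job. There is more than one size of the wedge; the one meant has the size given above.

How it is judged (in metres and radians):
On the way:
1. the foot bears on the wedge while the plate is still low (contact force between wedge and plate above 0.5 N and value of joint needle below -0.25 rad), for 0.05 s.
At the end, for the whole second after the job is handed in: The pointer of the level rests within 0.13 rad of centre (in the green; the plate level within about 1 mm at the foot), the foot stands on the wedge, which lies flat (within 0.06 rad) and still on the bench and has been let go; spool, jar and screwdriver within 20 mm of where they stood (value of joint needle between -0.13 and 0.13 rad and contact force between wedge and plate above 1 N and angle between wedge's own z axis and vertical below 0.06 rad and linear speed of wedge below 0.01 m/s); the robot touches nothing.
It fails at once if the plate is lifted well past level (pointer into the red, beyond 0.5 rad) (value of joint needle above 0.5 rad).
It fails at once if the wedge is forced: more than 20 N between it and the plate's foot (contact force between wedge and plate above 20 N).
It fails at once if the robot itself pushes on the plate, its foot or what it carries (more than 2 N) (contact force between any of the arm, the fingers and plate above 2 N).
It fails at once if a bystander is moved more than 20 mm (distance of any of spool, flux, driver from where it was at the start of the episode above 0.02 m).
It also fails if it takes over 61 s, if anything falls off the work surface, if the arm or the gripper's body presses on something with over 40 N, if the wrist force passes 120 N, or if a joint passes its speed limit or range.

## Robot

A 7-joint arm with a two-finger parallel gripper is mounted at the origin on the work surface. World frame = base frame: x ahead of the robot, y to its left, z up, the work surface at z = 0. Lengths are in mm, angles in rad, forces in N, time in s.
With the tool pointing down it reaches from about 400 to 750 mm from the base axis. Payload 19.5 kg.
Tool frame: the origin (TCP) lies at the very end of the fingers, on their centre line; the grasp point (between the pads) lies 19 mm behind it; z points along the fingers, y is the direction in which the jaws open and shut (so a half turn about z gives the same grasp; the last joint's range is limited). The gripper opens to 85 mm and grips with 20 to 120 N. Pads are 22 mm wide; open, the fingers measure 114 mm over their backs; the gripper's body (76 mm by 85 mm) begins 54 mm behind the grasp point. The pads swing forward as they close: fully open they stand 13 mm farther back than shut.
Start: joints at [-1.37, 0.707, -0.028, 1.485, 0.022, 0.951, -0.075], TCP at [138.231, 558.11, 231.268] pointing down, gripper open.
Joint ranges: [-2.71, 2.71], [-0.32, 2.16], [-1.57, 1.52], [0, 2.45], [-1.46, 4.6], [0, 2.02], [-2.83, 2.83]. Speed limits (rad/s): [1.89, 1.89, 2.57, 2.57, 3.01, 3.01, 3.01].

## Interface

Orientations are given as a unit quaternion [w, x, y, z].
In Python, from workcell import * gives the robot as it stands.
- The arm moves only by the shell command python3 -m jog 'ROWS' [FORCE]. ROWS is JSON, a list that holds one entry, the list of rows, each a list of 5 numbers: the shift along the tool's x, y, z in cm, then the turn about the tool's z in degrees, then the finger opening in cm, from 0 to 8.54. A call has 1 to 10 rows; each row is the pose to reach, as a shift and turn from the pose measured when the call began, along the tool's axes at that moment; what a row does not reach only later rows make up. A row lasts 1/12 s, in which the tool goes at most 41.7 mm and 7.16 degrees, less where a joint would pass 70% of its speed; a pose out of reach is approached as far as the arm can. A call with a gripper value outside its range is refused whole. The fingers move at their own pace and stop on an object; FORCE is the grip in N (left out, the last holds). Time passes only in rows, so rows that repeat a pose let the fingers close. It gives the time, the measured TCP pose, the force and the opening at its end, in the units of the state.
- read_state(): the state, without advancing time (a new reading comes with each control period).
- capture(name): name is "scene" or "top"; returns the picture (400x640x3 uint8, blue, green, red); there is no depth.
- calibration(name): a dict with "fx", "fy", "cx", "cy" (pixels), "dist_coeffs" ([k1, k2, p1, p2, k3] as OpenCV has them; the pictures are not rectified), "rvec" (rotation vector, rad) and "tvec" (3), from world to camera coordinates, as OpenCV has them. Camera axes: x right, y down, z forward; pixel columns grow to the right and rows downward; lengths in mm; the calibration is good to about 2 mm. A picture is of the moment at which its call begins. calibration takes no time and is no camera call.
- hand_in(): hands the job in, once; it reports no verdict.
The state is a dict: "time_s": time; "joints": joint angles; "qd": joint speeds; "effort": joint torques, N m; "tool_pos": TCP position; "orientation": TCP orientation; "contact_force": force on the tool from outside, world axes, zero at the start; "moment": the same for the moment, N m; "finger_gap": opening from 0.0 (shut) to 1.0 (fully open).
Only numpy, scipy, OpenCV 4.12 (cv2) and the standard library are available. Lean on these libraries where they do the work, as an engineer would, in place of code of your own. Each camera call takes 0.05 s, during which the arm holds its last target. There are 200 camera calls.

## Working session

There is one attempt and no reset: what is moved stays moved. The work goes in short steps, Python scripts to look and compute and a shell command to move; the robot and the scene stay as the last step left them, time stands still between calls to the robot, and variables do not carry over. Pictures are saved under pics/ and viewed, about 8 in all and at most 12, crops included, and the job is handed in when it is done.

```bash
mkdir -p pics; cat > h.py <<'E'
from workcell import *
import numpy as np, cv2
def cal(n):
    c=calibration(n); K=np.array([[c['fx'],0,c['cx']],[0,c['fy'],c['cy']],[0,0,1.]])
    return K,np.array(c['dist_coeffs'],float),np.array(c['rvec'],float),np.array(c['tvec'],float)
def ray(n,uv):
    K,d,r,t=cal(n); R=cv2.Rodrigues(r)[0]
    p=cv2.undistortPoints(np.array(uv,float).reshape(-1,1,2),K,d).reshape(-1,2)
    v=np.c_[p,np.ones(len(p))]@R
    return -R.T@t.ravel(),v
def onz(n,uv,z):
    o,v=ray(n,uv); return o+v*((z-o[2])/v[:,2])[:,None]
def proj(n,P):
    K,d,r,t=cal(n); return cv2.projectPoints(np.array(P,float).reshape(-1,1,3),r,t,K,d)[0].reshape(-1,2)
E
python3 - <<'E'
from h import *
for n in("top","scene"):
    im=capture(n); cv2.imwrite(f"pics/{n}0.png",im)
    print(n,ray(n,[[320,200]]), onz(n,[[0,0],[639,0],[0,399],[639,399]],0).round())
print(read_state())
E
```

```text
top (array([ 424.99942665,   42.16815374, 1511.56901514]), array([[ 0.07595209, -0.00460467, -0.99726478]])) [[1154.  995.    0.]
 [1128. -921.    0.]
 [ -25.  962.    0.]
 [ -37. -866.    0.]]
scene (array([1159.02690092, -537.23522291,  877.91296345]), array([[-0.54590415,  0.50756924, -0.66677178]])) [[-2863.   -11.     0.]
 [  502.  3183.     0.]
 [  418.  -793.     0.]
 [ 1364.   172.     0.]]
{'time_s': 0.1, 'joints': array([-1.36970401,  0.70702254, -0.02757689,  1.48491468,  0.0219573 ,
        0.95091121, -0.07548088]), 'qd': array([ 0.00060685,  0.00074673,  0.00023491,  0.00051806, -0.00093645,
        0.00130952,  0.00151062]), 'effort': array([ 1.81857678e-03, -8.84311509e+01,  1.23628881e+00, -2.36464369e+01,
        1.69781910e-02,  4.93143642e-03, -9.97121703e-06]), 'tool_pos': array([138.19213205, 557.91707444, 230.89387681]), 'orientation': array([-4.81095784e-05,  1.21116862e-01,  9.92638140e-01, -4.74903218e-04]), 'contact_force': array([0.26844797, 0.219175  , 0.53573772]), 'moment': array([ 0.04079669, -0.00534409, -0.01737696]), 'finger_gap': 0.9975799660351508}
```

View pics/top0.png

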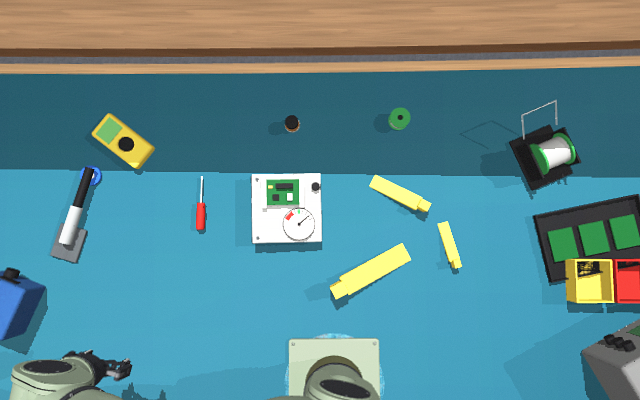

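View pics/scene0.png

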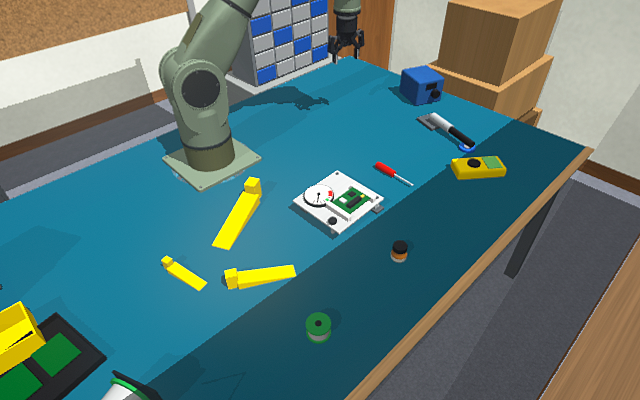

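Top view: three yellow wedges, at about (400,195), (370,270) and (450,245). The plate spans (250–322, 173–243) with its knob at (315,187), so the low side faces world −y. Next I measure the wedges and the knob.

```bash
python3 - <<'E'
from h import *
T=cv2.imread("pics/top0.png");S=cv2.imread("pics/scene0.png")
for n,im,roi in(("top",T,(325,170,150,140)),("scene",S,(150,170,160,130))):
    x,y,w,h=roi; m=np.zeros(im.shape[:2],np.uint8)
    m[y:y+h,x:x+w]=cv2.inRange(cv2.cvtColor(im,cv2.COLOR_BGR2HSV),(20,120,70),(35,255,255))[y:y+h,x:x+w]
    for c in cv2.findContours(m,0,cv2.CHAIN_APPROX_NONE)[0]:
        if cv2.contourArea(c)<100: continue
        p=cv2.approxPolyDP(c,1.5,True).reshape(-1,2)
        print(n,cv2.contourArea(c)); print(np.c_[p,onz(n,p,0)[:,:2],onz(n,p,50)[:,:2]].round().astype(int))
# knob: dark blob near (315,187)
g=cv2.cvtColor(T,cv2.COLOR_BGR2GRAY)
m=np.zeros_like(g); m[178:197,306:321]=(g[178:197,306:321]<70)*255
k=cv2.moments(m,True); uv=[[k['m10']/k['m00'],k['m01']/k['m00']]]; print('knob',uv,k['m00'],onz("top",uv,65))
uv=[[250,173],[322,173],[322,244],[251,244]]; print(onz("top",uv,50).round())
a=cv2.resize(T[165:250,245:345],None,fx=8,fy=7*8/7,interpolation=cv2.INTER_CUBIC)[:600]
b=cv2.resize(T[165:220,360:440],None,fx=8,fy=8,interpolation=cv2.INTER_CUBIC)
cv2.imwrite("pics/c1.png",cv2.resize(T[165:250,245:440],None,fx=4.1,fy=4.1,interpolation=cv2.INTER_CUBIC))
E
```

```text
scene 1005.5
[[ 292  265  580 -111  613 -135]
 [ 238  272  495 -232  533 -249]
 [ 235  268  478 -230  516 -247]
 [ 224  271  465 -257  505 -273]
 [ 228  288  520 -282  556 -296]
 [ 237  286  531 -261  567 -277]
 [ 243  288  548 -253  583 -269]
 [ 295  276  615 -130  646 -153]]
scene 526.0
[[ 161  260  307 -362  355 -372]
 [ 169  273  365 -368  410 -378]
 [ 198  290  470 -341  509 -353]
 [ 206  283  465 -314  505 -327]
 [ 176  262  343 -335  390 -347]
 [ 173  263  341 -343  387 -354]
 [ 171  258  320 -338  368 -349]
 [ 165  256  301 -347  350 -357]]
scene 1348.0
[[ 258  178  205   58  259   24]
 [ 249  177  178   39  234    6]
 [ 244  183  193    7  248  -24]
 [ 245  191  230  -16  283  -45]
 [ 240  195  235  -40  288  -68]
 [ 212  245  360 -228  405 -246]
 [ 227  249  404 -206  447 -225]
 [ 230  247  403 -195  446 -215]
 [ 259  202  307  -16  356  -46]
 [ 258  198  289   -6  339  -37]
 [ 261  194  280   13  330  -18]]
knob [[315.06976744186045, 186.27906976744185]] 43.0 [[574.99926642  49.30882054  65.        ]]
[[617. 239.  50.]
 [615.  29.  50.]
 [409.  31.  50.]
 [411. 236.  50.]]
```

View pics/c1.png

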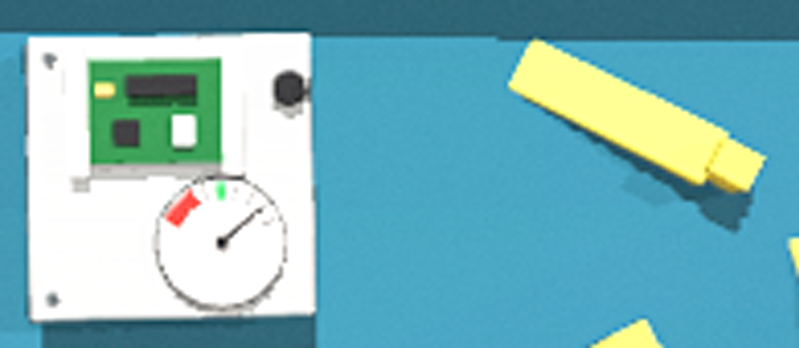

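Crop: the pointer tip is at (262,208) with its pivot at (221,243), about 0.86 rad clockwise from the green mark at (221,190), which matches the stated start. The middle wedge's thin end is at crop (533,38)–(510,90) and its block top is around (735,166).

```bash
python3 - <<'E'
from h import *
f=lambda p:np.array(p)/4.1+[245,165]-0.4
t=onz("top",f([[533,40],[511,90]]),2); b=onz("top",f([[718,138],[764,158],[748,192],[706,174]]),50)
print(t.round(1),b.round(1)); tm=t.mean(0);bm=b.mean(0); d=tm-bm
print('tip',tm,'grip',bm,'len',np.hypot(*d[:2]),'ang',np.degrees(np.arctan2(d[1],d[0])))
print(np.linalg.norm(t[0]-t[1]),[np.linalg.norm(b[i]-b[i-1]).round(1) for i in range(4)])
for nm,z,zt,q in(("big",2,50,([[410,262],[404,244]],[[332,292]])),("small",2,30,([[440,223]],[[458,268]]))):
    a=onz("top",q[0],2).mean(0);c=onz("top",q[1],z).mean(0);print(nm,np.hypot(*(a-c)[:2]))
print('plate corners z50',onz("top",f([[28,36],[311,33],[315,314],[32,320]]),48).round())
print('knob',onz("top",f([[289,88]]),70))
s=onz("scene",[[292,265],[295,276]],1);print('scene tip',s.mean(0))
s=onz("scene",[[224,271],[235,268],[228,274]],50);print('scene block',s)
print('proj of block top by top cam into scene',proj("scene",b).round())
E
```

```text
[[ 615.7 -129.8    2. ]
 [ 579.  -113.2    2. ]] [[ 538.4 -253.6   50. ]
 [ 524.  -285.6   50. ]
 [ 500.  -273.8   50. ]
 [ 513.  -244.6   50. ]]
tip [ 597.34775943 -121.49434047    2.        ] grip [ 518.86380351 -264.38799488   50.        ] len 163.02861039793288 ang 61.22232673157932
40.29303605273151 [np.float64(27.0), np.float64(35.1), np.float64(26.7), np.float64(31.9)]
big 251.29714232625147
small 142.28304473971403
plate corners z50 [[616. 235.  48.]
 [617.  33.  48.]
 [417.  32.  48.]
 [414. 233.  48.]]
knob [[575.10287852  49.22638572  70.        ]]
scene tip [ 598.20043376 -120.84330789    1.        ]
scene block [[ 504.55564011 -273.09178269   50.        ]
 [ 516.46524321 -247.12054421   50.        ]
 [ 519.96730955 -271.24970568   50.        ]]
proj of block top by top cam into scene [[238. 274.]
 [224. 278.]
 [223. 270.]
 [235. 267.]]
```

Both views agree. The wedge origin is at (519,−264), its heading is 61° and it measures 163 mm against 165 given. The foot axis is near (575,48). Setting out.

```bash
cat >> h.py <<'E'
def go(x,y,z,a):
    "shift cm in tool axes + turn deg so that tool y points at world angle a (deg)"
    from scipy.spatial.transform import Rotation as Rn
    s=read_state(); q=s['orientation']; R=Rn.from_quat([q[1],q[2],q[3],q[0]]).as_matrix()
    d=R.T@(np.array([x,y,z])-s['tool_pos'])/10
    ang=np.degrees(np.arctan2(R[1,1],R[0,1])); t=-((a-ang+180)%360-180)
    print('t',s['time_s'],'pos',s['tool_pos'].round(1),'y-ang',ang.round(2),'down',R[:,2].round(3),'F',s['contact_force'].round(1),'gap',round(s['finger_gap'],3),'-> row',d.round(2),round(t,1))
E
python3 -m jog '[[[-36.5,-17.6,0,70,8.5],[-36.5,-17.6,0,70,8.5],[-36.5,-17.6,0,70,8.5],[-36.5,-17.6,0,70,8.5],[-36.5,-17.6,0,70,8.5],[-36.5,-17.6,0,70,8.5],[-36.5,-17.6,0,70,8.5],[-36.5,-17.6,0,70,8.5],[-36.5,-17.6,0,70,8.5],[-36.5,-17.6,0,70,8.5]]]' 40
python3 -c "
from h import *
go(560,0,180,-12);go(519,-264,150,-28.8)"
```

```text
time_s: 0.93
tool_pos: [452.5, 296.4, 231.1]
orientation: [0.001, 0.672, 0.741, -0.001]
contact_force: [0.1, -0.4, 0.2]
finger_gap: 0.992
t 0.9333 pos [452.5 296.4 231.1] y-ang 5.58 down [ 0.    -0.002 -1.   ] F [ 0.1 -0.4  0.2] gap 0.992 -> row [-30.54   7.82   5.16] 17.6
t 0.9333 pos [452.5 296.4 231.1] y-ang 5.58 down [ 0.    -0.002 -1.   ] F [ 0.1 -0.4  0.2] gap 0.992 -> row [-56.41   1.17   8.21] 34.4
```

```bash

python3 -m jog '[[[-56.4,1.2,0,34.4,8.5],[-56.4,1.2,0,34.4,8.5],[-56.4,1.2,0,34.4,8.5],[-56.4,1.2,0,34.4,8.5],[-56.4,1.2,0,34.4,8.5],[-56.4,1.2,0,34.4,8.5],[-56.4,1.2,0,34.4,8.5],[-56.4,1.2,8.2,34.4,8.5],[-56.4,1.2,8.2,34.4,8.5],[-56.4,1.2,8.2,34.4,8.5]]]'
python3 -m jog '[[[-13,0,0,0,8.5],[-13,0,0,0,8.5],[-13,0,0,0,8.5],[-13,0,0,0,8.5]]]'
python3 - <<'E'
from h import *
go(519,-264,120,-28.8)
im=capture("top"); cv2.imwrite("pics/t2.png",cv2.resize(im[150:250,340:470],None,fx=5,fy=5,interpolation=cv2.INTER_CUBIC))
E
```

```text
time_s: 1.77
tool_pos: [500.2, -111.1, 195.6]
orientation: [0.001, 0.861, 0.509, -0.0]
contact_force: [0.5, -0.2, 0.2]
finger_gap: 0.99
time_s: 2.1
tool_pos: [433.7, -231.0, 195.9]
orientation: [0.002, 0.863, 0.506, -0.001]
contact_force: [0.0, -0.5, 1.7]
finger_gap: 0.991
t 2.1 pos [ 433.7 -231.   195.9] y-ang -29.25 down [-0.001 -0.004 -1.   ] F [ 0.  -0.5  1.7] gap 0.991 -> row [1.31 9.04 7.6 ] -0.4
```

```bash

python3 -m jog '[[[1.3,9,5,-0.4,8.5],[1.3,9,8,-0.4,8.5],[1.3,9,10.5,-0.4,8.5],[1.3,9,10.5,-0.4,8.5],[1.3,9,10.5,-0.4,8.5]]]'
python3 - <<'E'
from h import *
go(519,-264,18,-28.8)
im=capture("scene"); cv2.imwrite("pics/s2.png",cv2.resize(im[180:310,190:330],None,fx=4.5,fy=4.5,interpolation=cv2.INTER_CUBIC))
E
```

```text
time_s: 2.57
tool_pos: [519.5, -261.2, 87.1]
orientation: [-0.001, 0.861, 0.509, -0.002]
contact_force: [-1.0, -0.3, 0.3]
finger_gap: 0.997
t 2.5667 pos [ 519.5 -261.2   87.1] y-ang -28.75 down [-0.005 -0.001 -1.   ] F [-1.  -0.3  0.3] gap 0.997 -> row [-0.25  0.12  6.91] 0.0
```

View pics/s2.png

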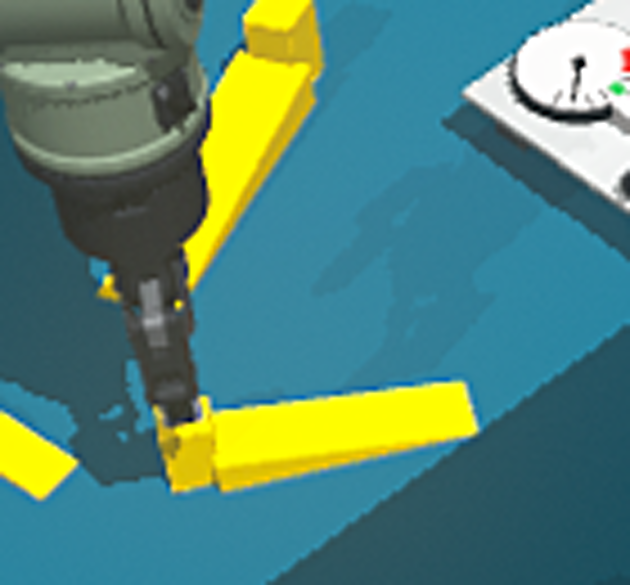

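The gripper sits over the right wedge's block (crop (185,440)), the jaws are across it, and the other wedges are clear. Descending and closing.

```bash

python3 -m jog '[[[-0.25,0.1,2.5,0,8.5],[-0.25,0.1,5,0,8.5],[-0.25,0.1,6.9,0,8.5],[-0.25,0.1,6.9,0,8.5],[-0.25,0.1,6.9,0,6],[-0.25,0.1,6.9,0,2],[-0.25,0.1,6.9,0,2],[-0.25,0.1,6.9,0,2],[-0.25,0.1,6.9,0,2],[-0.25,0.1,6.9,0,2]]]' 40
python3 -c "
from h import *
go(575,-150,18,0);go(575,-150,24,0)"
```

```text
time_s: 3.45
tool_pos: [519.2, -264.6, 21.7]
orientation: [0.001, 0.861, 0.509, -0.001]
contact_force: [-1.9, 1.7, 13.6]
finger_gap: 0.294
t 3.45 pos [ 519.2 -264.6   21.7] y-ang -28.78 down [-0.002 -0.003 -1.   ] F [-1.9  1.7 13.6] gap 0.294 -> row [12.73 -0.63  0.33] -28.8
t 3.45 pos [ 519.2 -264.6   21.7] y-ang -28.78 down [-0.002 -0.003 -1.   ] F [-1.9  1.7 13.6] gap 0.294 -> row [12.73 -0.63 -0.27] -28.8
```

```bash

python3 -m jog '[[[0,0,-1,0,2],[0,0,-2.5,0,2],[1.5,0,-3,-4,2],[4,-0.2,-3,-10,2],[7,-0.4,-3,-16,2],[10,-0.6,-3,-22,2],[12.7,-0.6,-3,-28.8,2],[12.7,-0.6,-3,-28.8,2],[12.7,-0.6,-3,-28.8,2]]]'
python3 - <<'E'
from h import *
go(575,-150,23,0)
for n in("top","scene"): globals()[n]=capture(n)
a=cv2.resize(top[160:250,240:420],None,fx=4.4,fy=4.4,interpolation=cv2.INTER_CUBIC)
cv2.imwrite("pics/t3.png",a)
cv2.imwrite("pics/s3.png",cv2.resize(scene[160:300,220:400],None,fx=4.2,fy=4.2,interpolation=cv2.INTER_CUBIC))
E
```

```text
time_s: 4.2
tool_pos: [575.8, -148.6, 51.8]
orientation: [0.0, 0.706, 0.708, -0.001]
contact_force: [-0.6, -0.9, -1.6]
finger_gap: 0.302
t 4.2 pos [ 575.8 -148.6   51.8] y-ang 0.22 down [-0.001 -0.002 -1.   ] F [-0.6 -0.9 -1.6] gap 0.302 -> row [-0.13 -0.07  2.88] 0.2
```

View pics/s3.png

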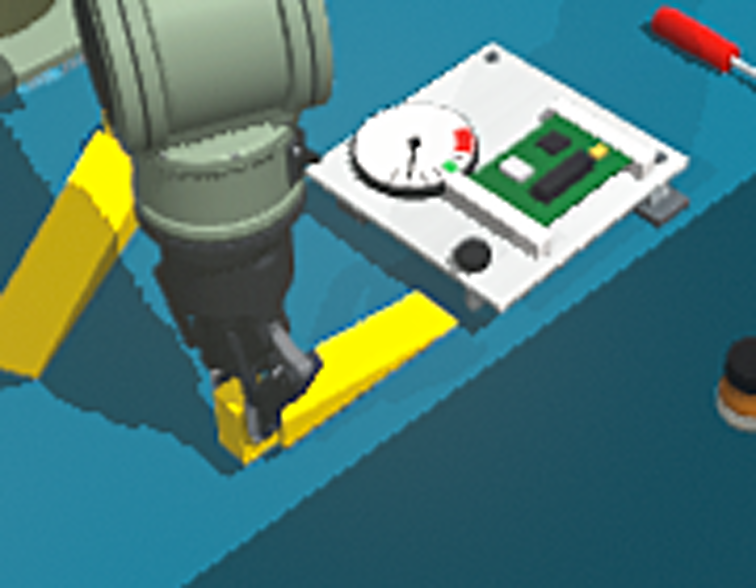

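The wedge is held pointing at the foot, with its tip at crop (458,322) and the foot knob at (470,255). The fingers sit toward the tip side of the block, so I set it down, open and regrip slightly further back.

```bash

python3 -m jog '[[[-0.1,-0.1,1,0.2,2],[-0.1,-0.1,2,0.2,2],[-0.1,-0.1,2.8,0.2,2],[-0.1,-0.1,3,0.2,2],[-0.1,-0.1,3,0.2,2],[-0.1,-0.1,2.9,0.2,4.5],[-0.1,-0.1,2.9,0.2,4.5],[-0.1,-0.1,2.9,0.2,4.5],[-0.1,-0.1,2.9,0.2,4.5]]]'
python3 - <<'E'
from h import *
go(575,-150,23,0)
for n in("top","scene"):
    im=capture(n); cv2.imwrite(f"pics/{n}4.png",im)
    hsv=cv2.cvtColor(im,cv2.COLOR_BGR2HSV); m=cv2.inRange(hsv,(20,80,120),(35,255,255))
    lab,_,st,ce=cv2.connectedComponentsWithStats(m)[:4]
    for s in st[1:]:
        if s[4]>60: print(n,s)
t=cv2.imread("pics/top4.png"); s=cv2.imread("pics/scene4.png")
o=np.vstack([cv2.resize(t[175:225,300:400],None,fx=6,fy=6,interpolation=cv2.INTER_CUBIC),cv2.resize(s[210:275,260:360],None,fx=6,fy=6,interpolation=cv2.INTER_CUBIC)[:300]])
cv2.imwrite("pics/c4.png",o)
E
```

```text
time_s: 5.05
tool_pos: [573.8, -152.0, 22.4]
orientation: [0.0, 0.709, 0.706, -0.002]
contact_force: [0.7, -0.4, -0.1]
finger_gap: 0.524
t 5.05 pos [ 573.8 -152.    22.4] y-ang -0.24 down [-0.002 -0.003 -1.   ] F [ 0.7 -0.4 -0.1] gap 0.524 -> row [ 0.2   0.12 -0.06] -0.2
top [  92  113   63   56 1178]
top [328 181  44  15 541]
top [438 221  24  48 516]
top [ 565  259   50   44 1784]
top [330 281  10  18 105]
scene [451 156  56  24 776]
scene [212 191  40  59 991]
scene [287 237  41  36 489]
scene [161 256  46  35 590]
scene [271 257  12  21 151]
scene [   0  301   46   74 2110]
```

View pics/c4.png

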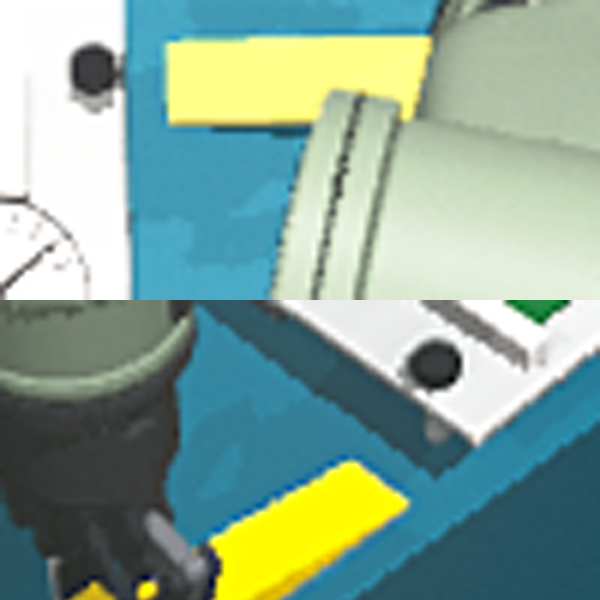

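Top half: the tip edge is at crop x=166, rows 40–124, and the wedge points straight at the knob (92,68). Lower half: the foot's ball end shows at (437,430).

```bash
python3 - <<'E'
from h import *
f=lambda p:np.array(p)/6+[300,175]-.4
print(onz("top",f([[166,40],[167,124]]),2).round(1), onz("top",f([[166,40],[430,36]]),[2,]).round(1))
g=lambda p:(np.array(p)-[0,300])/6+[260,210]-.4
print('scene tip',onz("scene",g([[352,460],[409,502]]),1).round(1))
print('foot ball',[onz("scene",g([[437,438]]),z).round(1)[0] for z in(3,8,13)])
E
```

```text
[[596.3  12.8   2. ]
 [554.   12.7   2. ]] [[ 596.3   12.8    2. ]
 [ 596.9 -119.5    2. ]]
scene tip [[553.7  15.1   1. ]
 [593.3  15.6   1. ]]
foot ball [array([574.1,  54.1,   3. ]), array([577.4,  50.8,   8. ]), array([580.8,  47.4,  13. ])]
```

The tip is at y≈14 and x≈575, centred on the foot axis. Regripping and moving in to just short of contact.

```bash

python3 -m jog '[[[0,0.1,-0.1,-0.2,2],[0,0.1,-0.1,-0.2,2],[0,0.1,-0.1,-0.2,2],[0,0.1,-0.1,-0.2,2],[0,0.1,-0.1,-0.2,2],[0.8,0.1,-0.1,-0.2,2],[1.6,0.1,-0.1,-0.2,2],[2.4,0.1,-0.1,-0.2,2],[3.2,0.1,-0.1,-0.2,2],[3.8,0.1,-0.1,-0.2,2]]]' 50
python3 -m jog '[[[0.4,0,0,0,2],[0.4,0,0,0,2]]]'
python3 - <<'E'
from h import *
go(575,-112,22,0)
for n in("top","scene"):
    im=capture(n); cv2.imwrite(f"pics/{n}5.png",im)
t=cv2.imread("pics/top5.png"); s=cv2.imread("pics/scene5.png")
o=np.vstack([cv2.resize(t[175:245,270:370],None,fx=5,fy=5,interpolation=cv2.INTER_CUBIC),cv2.resize(s[175:255,260:360],None,fx=5,fy=5,interpolation=cv2.INTER_CUBIC)])[:750]
cv2.imwrite("pics/c5.png",cv2.resize(o,None,fx=.8,fy=.8))
E
```

```text
time_s: 5.98
tool_pos: [575.4, -113.7, 23.8]
orientation: [0.001, 0.707, 0.707, -0.002]
contact_force: [-0.4, -4.8, 7.2]
finger_gap: 0.298
time_s: 6.15
tool_pos: [575.4, -108.1, 23.8]
orientation: [0.001, 0.707, 0.707, -0.001]
contact_force: [-0.5, 3.3, 4.4]
finger_gap: 0.295
t 6.15 pos [ 575.4 -108.1   23.8] y-ang 0.04 down [-0.001 -0.003 -1.   ] F [-0.5  3.3  4.4] gap 0.295 -> row [-0.39 -0.05  0.18] 0.0
```

View pics/c5.png

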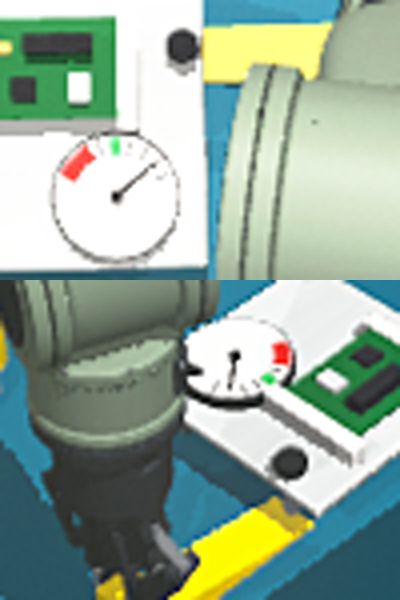

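The tip is just at the foot and the pointer has not moved (top pivot at crop (115,197), tip at (155,163)). I write a needle reader for both views before easing in.

```bash
cat >> h.py <<'E'
Z=76.
def needle(n,im,P):
    g=cv2.cvtColor(im,cv2.COLOR_BGR2GRAY).astype(np.float32)
    a=np.arange(-1.6,1.6,.01); r=np.linspace(8,28,21)
    A,Rr=np.meshgrid(a,r,indexing='ij')
    W=np.c_[(P[0]+Rr*np.cos(A)).ravel(),(P[1]+Rr*np.sin(A)).ravel(),np.full(A.size,Z)]
    uv=proj(n,W).astype(np.float32)
    v=cv2.remap(g,uv[:,0].reshape(A.shape),uv[:,1].reshape(A.shape),cv2.INTER_LINEAR).mean(1)
    v=cv2.GaussianBlur(v.reshape(-1,1),(1,9),2).ravel(); i=v.argmin(); w=np.clip(np.median(v)-v,0,None); k=np.abs(a-a[i])<.3
    return (a[k]*w[k]**2).sum()/(w[k]**2).sum(), v[i], np.median(v)
PT=onz("top",[[298.7,224.2]],Z)[0]; PS=onz("scene",[[318.6,193.9]],Z)[0]
def rep():
    s=read_state(); print('t',round(s['time_s'],2),s['tool_pos'].round(1),'F',s['contact_force'].round(1),'gap',round(s['finger_gap'],3))
    for n,P in(("top",PT),("scene",PS)):
        im=capture(n); cv2.imwrite(f"pics/last_{n}.png",im); print(n,np.round(needle(n,im,P),2))
E
python3 - <<'E'
from h import *
print(PT,PS)
for n,P in(("top",PT),("scene",PS)): print(needle(n,cv2.imread(f"pics/{n}5.png"),P),needle(n,cv2.imread(f"pics/{n}0.png"),P))
E
python3 -m jog '[[[0.2,0,0,0,2],[0.4,0,0,0,2],[0.6,0,0,0,2],[0.6,0,0,0,2]]]'; python3 -c "
from h import *
rep()"
```

```text
[465.78117259  96.9340514   76.        ] [479.48889699  89.38306538  76.        ]
(np.float64(-0.7820262768536159), np.float32(143.1285), np.float32(254.28316)) (np.float64(-0.7822347487538696), np.float32(141.79808), np.float32(254.2864))
(np.float64(-0.921888440626166), np.float32(123.87876), np.float32(251.89262)) (np.float64(-0.9221860739681104), np.float32(123.456696), np.float32(252.61357))
time_s: 6.58
tool_pos: [575.5, -102.7, 23.8]
orientation: [0.001, 0.707, 0.707, -0.001]
contact_force: [0.4, -1.3, 3.5]
finger_gap: 0.293
t 6.58 [ 575.5 -102.7   23.8] F [ 0.4 -1.3  3.5] gap 0.293
top [ -0.78 142.67 254.32]
scene [ -0.92 124.09 252.02]
```

```bash
sed -i 's/^Z=76./Z=61./' h.py
python3 -m jog '[[[0.15,0,0,0,2],[0.3,0,0,0,2],[0.45,0,0,0,2],[0.6,0,0,0,2],[0.75,0,0,0,2],[0.9,0,0,0,2],[1.05,0,0,0,2],[1.2,0,0,0,2],[1.35,0,0,0,2],[1.5,0,0,0,2]]]'; python3 -c "
from h import *
print(PT,PS)
for n,P in(('top',PT),('scene',PS)): print(needle(n,cv2.imread(f'pics/{n}5.png'),P))
rep()"
```

```text
time_s: 7.52
tool_pos: [575.4, -89.3, 23.8]
orientation: [0.002, 0.707, 0.707, -0.002]
contact_force: [-0.3, -13.4, 3.3]
finger_gap: 0.295
[466.20729365  97.50629032  61.        ] [466.77795388 101.10413082  61.        ]
(np.float64(-0.7810238919270931), np.float32(143.25029), np.float32(254.22742))
(np.float64(-0.9230452210521056), np.float32(123.14266), np.float32(252.58633))
t 7.52 [575.4 -89.3  23.8] F [ -0.3 -13.4   3.3] gap 0.295
top [ -0.65 158.02 254.34]
scene [ -0.73 108.22 252.16]
```

Contact: push about 13 N and the pointer has moved to about −0.7. I continue at 1 mm per row.

```bash

python3 -m jog '[[[0.1,0,0,0,2],[0.2,0,0,0,2],[0.3,0,0,0,2],[0.4,0,0,0,2],[0.5,0,0,0,2],[0.6,0,0,0,2],[0.7,0,0,0,2],[0.8,0,0,0,2],[0.9,0,0,0,2],[1,0,0,0,2]]]'; python3 -c "
from h import *
rep()"
```

```text
time_s: 8.45
tool_pos: [575.3, -80.2, 23.8]
orientation: [0.002, 0.708, 0.707, -0.003]
contact_force: [-0.8, -12.6, 2.8]
finger_gap: 0.299
t 8.45 [575.3 -80.2  23.8] F [ -0.8 -12.6   2.8] gap 0.299
top [ -0.44 147.62 254.72]
scene [ -0.49 106.8  251.49]
```

```bash

python3 -m jog '[[[0.1,0,0,0,2],[0.2,0,0,0,2],[0.3,0,0,0,2],[0.4,0,0,0,2],[0.5,0,0,0,2],[0.6,0,0,0,2],[0.7,0,0,0,2],[0.8,0,0,0,2],[0.9,0,0,0,2],[1,0,0,0,2]]]'; python3 -c "
from h import *
rep()"
```

```text
time_s: 9.38
tool_pos: [575.3, -71.4, 23.8]
orientation: [0.003, 0.708, 0.706, -0.003]
contact_force: [0.6, -12.6, 2.7]
finger_gap: 0.293
t 9.38 [575.3 -71.4  23.8] F [  0.6 -12.6   2.7] gap 0.293
top [-2.3000e-01  1.8131e+02  2.5418e+02]
scene [ -1.47 107.24 242.62]
```

```bash

python3 -m jog '[[[0.1,0,0,0,2],[0.2,0,0,0,2],[0.3,0,0,0,2],[0.4,0,0,0,2],[0.5,0,0,0,2],[0.6,0,0,0,2],[0.7,0,0,0,2]]]'; python3 -c "
from h import *
rep()
t=cv2.imread('pics/last_top.png'); s=cv2.imread('pics/last_scene.png')
o=np.vstack([cv2.resize(t[175:245,270:370],None,fx=5,fy=5,interpolation=cv2.INTER_CUBIC),cv2.resize(s[175:225,290:390],None,fx=5,fy=5,interpolation=cv2.INTER_CUBIC)])
cv2.imwrite('pics/c6.png',o)"
```

```text
time_s: 10.07
tool_pos: [575.3, -65.4, 23.8]
orientation: [0.004, 0.708, 0.706, -0.004]
contact_force: [0.0, -12.0, 4.0]
finger_gap: 0.299
t 10.07 [575.3 -65.4  23.8] F [  0. -12.   4.] gap 0.299
top [-1.0000e-01  1.6876e+02  2.5072e+02]
scene [ -0.86 101.06 217.12]
```

View pics/c6.png

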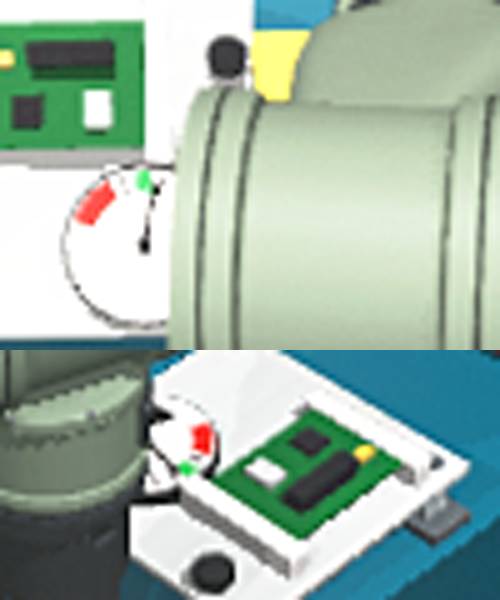

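Top half: the pointer is just right of the green mark (tip near (153,188), green at (145,180)), about −0.1. Next a last push of about 5 mm.

```bash

python3 -m jog '[[[0.1,0,0,0,2],[0.2,0,0,0,2],[0.3,0,0,0,2],[0.4,0,0,0,2],[0.5,0,0,0,2],[0.6,0,0,0,2]]]'; python3 -c "
from h import *
rep()"
```

```text
time_s: 10.67
tool_pos: [575.2, -60.5, 23.8]
orientation: [0.004, 0.709, 0.706, -0.004]
contact_force: [-0.2, -12.3, 3.3]
finger_gap: 0.293
t 10.67 [575.2 -60.5  23.8] F [ -0.2 -12.3   3.3] gap 0.293
top [-4.0000e-02  1.3910e+02  2.4081e+02]
scene [ -0.66  84.56 181.38]
```

```bash

python3 -m jog '[[[-0.05,0,0,0,2.6],[-0.05,0,0,0,3],[-0.05,0,0,0,4],[-0.05,0,0,0,5],[-0.05,0,0,0,5],[-0.05,0,0,0,5],[-0.05,0,-1,0,5],[-0.05,0,-2.5,0,5],[-0.05,0,-5,0,5],[-0.05,0,-8,0,5]]]'
python3 -m jog '[[[-3,0,-3,0,5],[-6,0,-5,0,5],[-10,0,-5,0,5],[-14,0,-5,0,5],[-18,0,-5,0,5],[-18,0,-5,0,5]]]'
python3 -c "
from h import *
rep()
t=cv2.imread('pics/last_top.png'); s=cv2.imread('pics/last_scene.png')
o=np.vstack([cv2.resize(t[175:245,270:370],None,fx=5,fy=5,interpolation=cv2.INTER_CUBIC),cv2.resize(s[175:225,290:390],None,fx=5,fy=5,interpolation=cv2.INTER_CUBIC)])
cv2.imwrite('pics/c7.png',o)"
```

```text
time_s: 11.6
tool_pos: [574.6, -59.5, 104.5]
orientation: [0.003, 0.708, 0.706, -0.004]
contact_force: [0.1, 0.1, -0.8]
finger_gap: 0.586
time_s: 12.1
tool_pos: [571.9, -247.8, 157.5]
orientation: [0.005, 0.711, 0.703, -0.006]
contact_force: [-1.0, -1.8, -0.4]
finger_gap: 0.586
t 12.1 [ 571.9 -247.8  157.5] F [-1.  -1.8 -0.4] gap 0.586
top [-2.0000e-02  1.6711e+02  2.5477e+02]
scene [1.9000e-01 1.1620e+02 2.4569e+02]
```

View pics/c7.png

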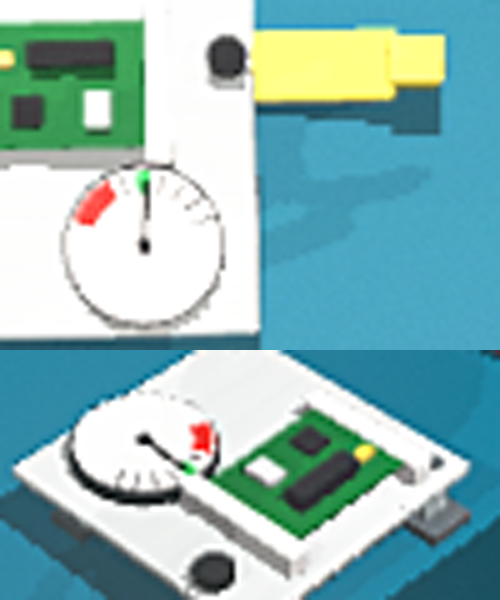

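The released wedge lies under the foot. In both views the pointer runs through the green mark (top: pivot (145,245), green at (145,180)), and the arm is clear.

```bash
python3 -m jog '[[[0,0,0,0,5],[0,0,0,0,5],[0,0,0,0,5]]]'; python3 -c "
from h import *
rep()
for n in('top','scene'):
    a=cv2.imread(f'pics/{n}0.png');b=cv2.imread(f'pics/last_{n}.png')
    for nm,p in(('spool',(400,118)),('jar',(292,123)),('driver',(201,205))) if n=='top' else (('spool',(318,326)),('jar',(399,250)),('driver',(393,174))):
        sl=np.s_[p[1]-12:p[1]+12,p[0]-12:p[0]+12]; print(n,nm,np.abs(a[sl].astype(int)-b[sl]).mean().round(1))
hand_in()"
```

```text
time_s: 12.45
tool_pos: [573.7, -239.5, 157.2]
orientation: [0.003, 0.709, 0.705, -0.004]
contact_force: [0.5, 0.2, 0.5]
finger_gap: 0.584
t 12.45 [ 573.7 -239.5  157.2] F [0.5 0.2 0.5] gap 0.584
top [-2.0000e-02  1.6756e+02  2.5477e+02]
scene [1.9000e-01 1.1622e+02 2.4558e+02]
top spool 1.4
top jar 1.7
top driver 2.9
scene spool 2.5
scene jar 2.3
scene driver 3.6
the job is handed in; nothing more can be done
```

I slid the middle-sized wedge (163 mm measured from grip block to thin end, 165 given) in under the screw foot, thin end first. I eased it in at about 1 mm per step until the level read centred. Then I let go of it, moved the arm clear and handed the job in at about 12.5 s.

- **Push force:** the wrist force along the push was 12–13 N at the end of each step after contact. The force at the foot itself was not measured.
- **Level:** my reader gave −0.02 rad from the top view, the same in both readings after release. From the scene view it gave 0.19 rad, which is outside the green. I put that down to the reader, since its pivot point was set with the plate still low and the dark rail sits nearby. In both pictures the pointer runs through the green mark, so I trusted the top view.
- **Wedge:** the last picture shows it released and lying under the foot. I did not measure its tilt separately.
- **Bystanders:** image patches around the spool, jar and screwdriver hardly changed from the start, and the arm did not work near them.

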